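Load a row of mounted weld sections under the hold-down bridge and clamp the backstop

ROBOT

A 6-joint arm with a two-finger parallel gripper is mounted at the origin on a cart in front of the work surface, level with it; the furniture and walls round the work are solid. World frame = base frame: x ahead of the robot, y to its left, z up, the work surface at z = 0. Lengths are in m, angles in rad, forces in N, time in s.
With the tool pointing down it reaches from about 0.3 to 0.75 m from the base axis. Payload 8.5 kg.
Tool frame: the origin (TCP) lies between the finger pads; the fingertips stand 22 mm ahead of it and the grasp point (between the pads) lies 3 mm ahead of it; z points along the fingers, y is the line along which they close (so a half turn about z gives the same grasp; the last joint's range is limited). The gripper opens to 88 mm and grips with 3 to 60 N. Pads are 18 mm wide; open, the fingers measure 123 mm over their backs; the gripper's body (75 mm by 187 mm) begins 45 mm behind the grasp point.
Start: joints at [1.1, 0.381, 1.297, -0, 1.464, -0.215], TCP at [0.139, 0.532, 0.261] pointing down, gripper open.
Joint ranges: [-3.11, 3.11], [-0.89, 2.33], [0.22, 2.48], [-1.42, 4.56], [0.17, 2.85], [-2.88, 2.88]. Speed limits (rad/s): [2.39, 2.39, 3.14, 3.14, 3.14, 3.14].

INTERFACE

Orientations are given as a unit quaternion [x, y, z, w].
In Python, from workcell import r, workorder, snapshot gives the robot as it stands (r), with the cameras as plain functions and the job (workorder).
- The arm moves only by the shell command python3 jog.py 'ROWS' [FORCE]. ROWS is a JSON list of rows, 1 to 20 of them, each an object with the fields jaw (the opening from 0.0 (shut) to 1.0 (fully open)), xyz (a list: dx, dy, dz in fractions of the full range, 1 being 0.75 m), rz (a turn about the tool's z in parts of the range, where 1.0 means 360 degrees); a field left out counts as zero (the opening has to be given); each row is the pose to reach, as a shift and turn from the pose commanded when the command began, along the tool's axes at that moment; what a row does not reach only later rows make up. A row lasts 1/12 s, in which the tool goes at most 0.0417 m and 0.125 rad, less where a joint would pass 70% of its speed; a pose out of reach is approached as far as the arm can. The fingers move at their own pace and stop on an object; FORCE is the grip in N (left out, the last holds). Time passes only in rows, so rows that do not move let the fingers close. It prints the time, the measured TCP pose, the force, the opening and the grip force at its end. No shift or turn number may pass 1 either way. Input that does not fit is refused with a message, and nothing moves.
- r.read_state(): the state, without advancing time (a new reading comes with each control period).
- snapshot(name): name is "scene" or "top" or "wrist"; returns a dict with "img" (384x512x3 uint8, blue, green, red), "K" (3x3 intrinsics, pixels), "position" and "attitude" of the camera in the world. Camera axes: x right, y up, looking along -z (the intrinsics and any distortion apply to the point x, -y, -z); pixel columns grow to the right and rows downward; lengths in m; the calibration is good to about 2 mm. The wrist camera is an equidistant fisheye: a pixel r from the principal point sees the ray r / f radians off the axis. A picture is of the moment at which its call begins. There is no depth.
- workorder.sign_off(): hands the job in; it is judged then, once.
The state is a dict: "time_s": time; "joint_pos": joint angles; "joint_vel": joint speeds; "joint_torque": joint torques, N m; "eef_pos": TCP position; "ee_rot": TCP orientation; "ft_force": force on the tool from outside, world axes, zero at the start; "wrist_torque": the same for the moment, N m; "opening": opening from 0.0 (shut) to 1.0 (fully open); "finger_force": force on a finger pad.
Only numpy, scipy, OpenCV 4.12 (cv2) and the standard library are available. Lean on these libraries where they do the work, as an engineer would, in place of code of your own. Each camera call takes 0.05 s, during which the arm holds its last target. There are 200 camera calls.

TASK

Load the specimen fixture with all the mounted weld sections lying about: first free the clamp knob and draw the backstop fully back, then stand every section on the open plate in one straight line leading up to the bridge, long sides across the plate and polished face up. Only when the whole line stands there, and with the backstop still drawn back, push it as one block under the bridge until the first section meets the end stop and no gaps are left. Then slide the backstop up against the last section and turn its knob to lock it, leaving the other things on the bench where they are.

Things in the scene. Friction and masses are not known exactly. Their poses are not given: they have to be found in the camera images.
- fixture: Specimen loading fixture, fixed to the bench: flat aluminium base plate 88 mm (x) by 249 mm (y), 8 mm thick, no side walls, steel hold-down bridge at the +y end, sliding backstop at the -y end. Origin: centre of the plate's underside, on the bench. Own +y is the push direction (from backstop to bridge), x is across.
- stop_face (a point): Foot of the end stop's face, which closes the bridge's passage, on the plate's top: fixture (0, 112, 8) mm.
- bridge_mouth (a point): Middle of the bridge's mouth on the plate's top: fixture (0, 72, 8) mm. The bridge covers y = 72 to 112 mm; its passage is 68 mm wide and 30 mm high; two roof strips with a 28 mm gap between them, top 43 mm above the bench. Small flared lead-ins, at least 68 mm apart, stand 7 mm out before the mouth.
- jaw_face (a point): Foot of the backstop's front face (the one that backs up the row; 56 mm wide, 26 mm high), on the plate's top: fixture (0, -83 mm + backstop joint, 8 mm).
- backstop (a joint): Travel of the sliding backstop in m: 0 = drawn fully back (-y end), growing towards the bridge, at most 0.16. A block 40 mm long (y), top 33 mm above the bench, clamp knob on top. With the knob free it slides at about 3 N (move it by the gripped knob); locked it resists over 30 N.
- clamp_knob (a joint): Angle of the clamp knob in rad: 0 = fully free (bar along the fixture's y), growing clockwise seen from above to 1.4 (bar nearly across). The clamp bites from 0.8 on, is locked above 1.1, free below 0.35. It stays where it is left and takes about 0.3 N m to tighten. It starts locked.
- knob_grip (a point): Middle of the clamp knob's bar, on the knob's upright axis, 24 mm behind the jaw face, 50 mm above the bench. The bar is 44 mm long, 14 mm thick and 20 mm high (40 to 60 mm above the bench).
- section_1: A mounted weld section: a black resin bar 60 mm long (its x), 26 mm wide (its y), 26 mm high, 0.1 to 0.18 kg, with a polished steel T-shaped section showing in its upper face. Origin: centre of its underside. Three or four of the four are there; all are alike and may stand in any order.
- section_2: Another mounted weld section, just like section_1 (60 x 26 x 26 mm, origin at the centre of its underside).
- section_3: Another mounted weld section, just like section_1 (60 x 26 x 26 mm, origin at the centre of its underside).
- section_4: Another mounted weld section, just like section_1 (60 x 26 x 26 mm, origin at the centre of its underside).
- hardness_block: Bystander: round steel reference block, 60 mm across, 16 mm high.
- tape_black: Bystander: roll of black tape, 62 mm across, 19 mm high.

How it is judged:
By the outcome, as a careful person would: the job done as asked, in the order asked, and still so for the second after the job is handed in, with the robot touching nothing.
Of section_1, section_2, section_3, section_4 only 3 to 4 are there at a start; the rules pass over those that are not, and their reading is None.
At some moment in a run one of section_1, section_2, section_3, section_4 may be knocked a few centimetres aside while the robot is not near it.
Once in a run the grip may slacken for a moment while it holds something.
It also fails if it takes over 208 s, if anything falls off the work surface, if the arm or the gripper's body presses on something with over 40 N, if the wrist force passes 120 N, or if a joint passes its speed limit or range.

## Working session

There is one attempt and no reset: what is moved stays moved. The work goes in short steps, Python scripts to look and compute and a shell command to move; the robot and the scene stay as the last step left them, time stands still between calls to the robot, and variables do not carry over. Pictures are saved under pics/ and viewed, at most 14 in all, crops included, and the job is handed in when it is done.

```bash
ls; mkdir -p pics
cat > h.py <<'E'
import numpy as np, cv2
from scipy.spatial.transform import Rotation as R
from workcell import r, workorder, snapshot
def snap(n,f):
    s=snapshot(n); cv2.imwrite('pics/'+f+'.png',s['img']); np.savez('pics/'+f+'.npz',K=s['K'],p=s['position'],a=np.array(s['attitude']),img=s['img']); return s
E
python3 - <<'E'
from h import *
for n in ['top','scene']:
    s=snap(n,n+'0'); print({k:v for k,v in s.items() if k!='img'})
print(r.read_state())
E
```

```text
jog.py
pics
workcell.py
{'K': array([[426.81851418,   0.        , 250.96953375],
       [  0.        , 426.81851418, 191.70397797],
       [  0.        ,   0.        ,   1.        ]]), 'position': array([0.39319512, 0.31639848, 0.92724475]), 'attitude': array([-0.02790073,  0.03193905,  0.71361688, -0.69925131])}
{'K': array([[462.71227352,   0.        , 251.54771986],
       [  0.        , 462.71227352, 187.84191205],
       [  0.        ,   0.        ,   1.        ]]), 'position': array([-0.03096195, -0.15169642,  0.59151427]), 'attitude': array([ 0.40980979, -0.16790897, -0.35075481,  0.8251264 ])}
{'time_s': 0.1, 'joint_pos': array([ 1.09970159e+00,  3.81178517e-01,  1.29810902e+00, -1.14033872e-05,
        1.46360320e+00, -2.15270067e-01]), 'joint_vel': array([-0.00090836, -0.0017316 , -0.0013931 , -0.00023377,  0.00094883,
       -0.00040665]), 'joint_torque': array([ 5.40108274e-03, -4.38645458e+01, -2.24914259e+01,  7.15832273e-02,
        3.41774302e-02, -7.37619212e-05]), 'eef_pos': array([0.13906967, 0.53192044, 0.26019831]), 'ee_rot': array([ 1.27563179e-01,  9.91830235e-01, -6.13100515e-04, -2.13054441e-04]), 'ft_force': array([ 0.35528032, -0.80819761, -0.11006416]), 'wrist_torque': array([-0.01702732, -0.00676974, -0.00812658]), 'finger_force': 0.0, 'opening': 1.0022052124809033}
```

View pics/top0.png

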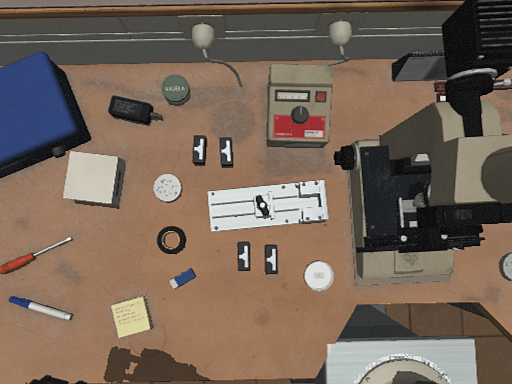

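View pics/scene0.png

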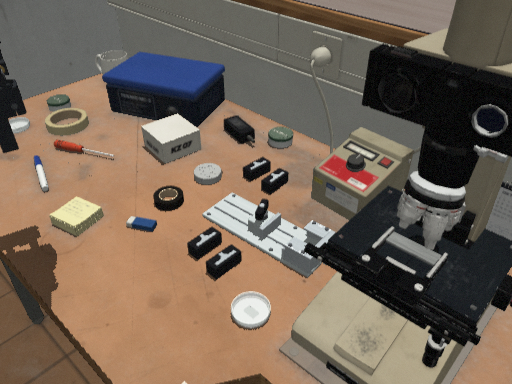

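The top view shows four sections at (199,150), (226,151), (243,256) and (270,259). The fixture runs from (208,208) to (328,200), with the bridge at the right end and the knob at about (263,206). I'll zoom in on that area next.

```bash
cat >> h.py <<'E'
def load(f):
    d=np.load('pics/'+f+'.npz'); return {'K':d['K'],'position':d['p'],'attitude':d['a'],'img':d['img']}
def ray(s,uv):
    K=s['K']; x=(uv[0]-K[0,2])/K[0,0]; y=(uv[1]-K[1,2])/K[1,1]
    return R.from_quat(s['attitude']).as_matrix()@np.array([x,-y,-1.])
def onz(s,uv,z):
    d=ray(s,uv); p=s['position']; return p+d*(z-p[2])/d[2]
def rayw(s,uv):
    K=s['K']; x=(uv[0]-K[0,2])/K[0,0]; y=(uv[1]-K[1,2])/K[1,1]; t=np.hypot(x,y)+1e-12
    return R.from_quat(s['attitude']).as_matrix()@np.array([x/t*np.sin(t),-y/t*np.sin(t),-np.cos(t)])
def tri(ps,ds):
    A=0;b=0
    for p,d in zip(ps,ds):
        d=d/np.linalg.norm(d); M=np.eye(3)-np.outer(d,d); A=A+M; b=b+M@p
    x=np.linalg.solve(A,b); return x,[np.linalg.norm((np.eye(3)-np.outer(d,d)/(d@d))@(x-p)) for p,d in zip(ps,ds)]
def proj(s,P):
    q=R.from_quat(s['attitude']).as_matrix().T@(np.array(P)-s['position']); K=s['K']
    return np.array([K[0,2]+K[0,0]*q[0]/-q[2],K[1,2]-K[1,1]*q[1]/-q[2]])
E
python3 - <<'E'
from h import *
s=load('top0')
for uv in [(199,150),(226,151),(243,256),(270,259),(208,208),(328,200),(263,206),(318,276),(168,187),(171,239)]: print(uv,onz(s,uv,0.02).round(3))
im=s['img']; 
c=cv2.resize(im[125:285,180:340],None,fx=3.7,fy=3.7,interpolation=cv2.INTER_CUBIC); cv2.imwrite('pics/c1.png',c)
s=load('scene0');c=cv2.resize(s['img'][145:285,180:340],None,fx=4.2,fy=4.2,interpolation=cv2.INTER_CUBIC); cv2.imwrite('pics/c2.png',c)
E
```

```text
(199, 150) [0.562 0.42  0.02 ]
(226, 151) [0.559 0.362 0.02 ]
(243, 256) [0.335 0.33  0.02 ]
(270, 259) [0.327 0.273 0.02 ]
(208, 208) [0.437 0.402 0.02 ]
(328, 200) [0.449 0.147 0.02 ]
(263, 206) [0.439 0.285 0.02 ]
(318, 276) [0.29  0.173 0.02 ]
(168, 187) [0.484 0.487 0.02 ]
(171, 239) [0.373 0.481 0.02 ]
```

View pics/c1.png

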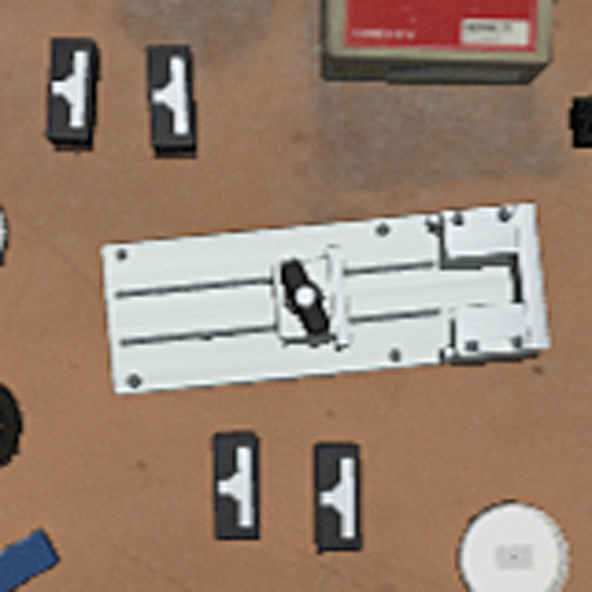

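View pics/c2.png

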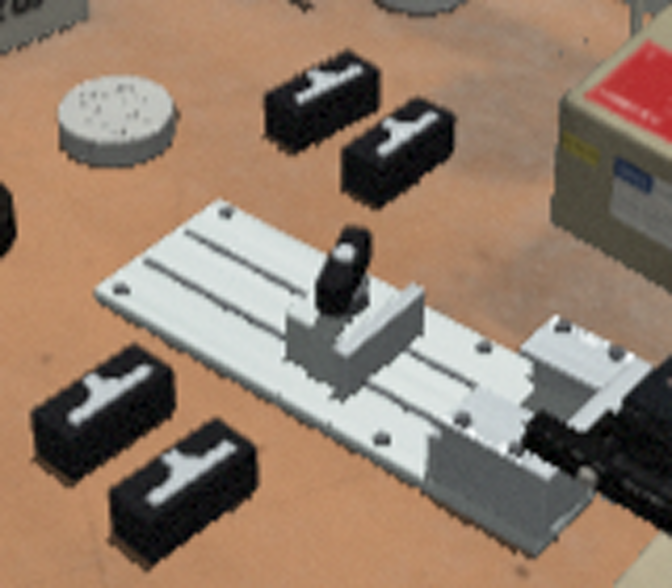

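All four sections stand upright, polished face up. In crop 1 the plate corners are at (103,245), (118,393) and (549,347), and the knob bar runs from (290,262) to (322,338), roughly 1.25 rad. Next I fit box models in both views and triangulate.

```bash
cat >> h.py <<'E'
from scipy.optimize import minimize
def box(x,y,yaw,z0=0.,h=.026,lx=.06,ly=.026):
    c=np.array([[sx*lx/2,sy*ly/2] for sx in(-1,1) for sy in(-1,1)]); Rm=np.array([[np.cos(yaw),-np.sin(yaw)],[np.sin(yaw),np.cos(yaw)]])
    c=c@Rm.T+[x,y]; return np.array([[*p,z] for z in(z0,z0+h) for p in c])
U=8
def dark(s,uv,w=28,th=85):
    u0,v0=int(uv[0]-w),int(uv[1]-w); im=cv2.resize(s['img'][v0:v0+2*w,u0:u0+2*w],None,fx=U,fy=U,interpolation=cv2.INTER_CUBIC)
    m=(im.max(2)<th).astype(np.uint8); n,l,st,ce=cv2.connectedComponentsWithStats(m)
    best=max(range(1,n),key=lambda i:st[i,4]-40*np.hypot(*(ce[i]-w*U))); cs,_=cv2.findContours((l==best).astype(np.uint8),0,2)
    o=np.zeros_like(m); cv2.fillConvexPoly(o,cv2.convexHull(np.vstack(cs)),1); return o,(u0,v0)
def fitbox(views,uvs,x0,z0=0.,full=False):
    ms=[dark(s,uv) for s,uv in zip(views,uvs)]
    def cost(p):
        t=0
        for s,(m,(u0,v0)) in zip(views,ms):
            q=np.array([proj(s,P) for P in box(*p[:3],p[3] if full else z0)]); q=((q-[u0,v0]+.5)*U-.5)
            o=np.zeros_like(m); cv2.fillConvexPoly(o,cv2.convexHull((q*16).astype(np.int32)),1,shift=4); t+=(o!=m).mean()
        return t
    p0=list(x0)+([z0] if full else []); d=[.006,.006,.15]+([.006] if full else [])
    r_=minimize(cost,p0,method='Nelder-Mead',options=dict(initial_simplex=np.array([p0]+[np.array(p0)+np.eye(len(p0))[i]*d[i] for i in range(len(p0))]),xatol=1e-4,fatol=1e-5,maxiter=300)); return r_.x,r_.fun
E
python3 - <<'E'
from h import *
t,c=load('top0'),load('scene0')
f1=lambda p:np.array(p)/3.7+[180,125]-.36; f2=lambda p:np.array(p)/4.2+[180,145]-.38
T=lambda a,b:tri([t['position'],c['position']],[ray(t,f1(a)),ray(c,f2(b))])
for n,a,b in [('A',(103,245),(220,200)),('B',(118,393),(97,293)),('screwA',(121,255),(227,213)),('screwB',(134,381),(122,289)),('knobcap',(306,296),(344,252)),('scr+',(395,355),(382,438)),('scr-',(382,230),(484,349)),('br',(458,218),(562,326)),('br2',(504,215),(617,354)),('br3',(472,346),(463,420)),('br4',(517,341),(517,450)),
 ]:
    x,e=T(a,b); print(n,x.round(4),np.round(e,4))
for a in [(199,150),(226,151),(243,256),(270,259)]:
    g=onz(t,a,.02); cu=proj(c,[g[0],g[1],.013])
    for vs,us in [([t],[a]),([c],[cu])]: print(a,[np.round(v,4) for v in fitbox(vs,us,[g[0],g[1],.05])])
    print('full',[np.round(v,4) for v in fitbox([t,c],[a,cu],[g[0],g[1],.05],0,True)])
E
```

```text
A [0.4747 0.4047 0.0063] [0.0004 0.0004]
B [0.3883 0.3971 0.0046] [0.0003 0.0003]
screwA [0.4688 0.394  0.0074] [0.0001 0.0001]
screwB [0.3952 0.3873 0.0086] [0.0002 0.0002]
knobcap [0.4395 0.2884 0.0603] [0.0004 0.0004]
scr+ [0.407  0.2357 0.0082] [0.0004 0.0004]
scr- [0.4802 0.2412 0.007 ] [0.0004 0.0004]
br [0.4823 0.2017 0.0436] [0.0009 0.0009]
br2 [0.4841 0.1751 0.0432] [0.0001 0.0001]
br3 [0.4106 0.1957 0.0434] [0.0005 0.0005]
br4 [0.413  0.1702 0.0425] [0.0003 0.0003]
(199, 150) [array([ 0.5632,  0.4203, -0.0641]), np.float64(0.0061)]
(199, 150) [array([ 0.5617,  0.4197, -0.0027]), np.float64(0.0076)]
full [array([ 0.5626,  0.4206, -0.0591, -0.0014]), np.float64(0.0147)]
(226, 151) [array([0.558 , 0.3625, 0.0396]), np.float64(0.006)]
(226, 151) [array([0.5567, 0.3618, 0.0944]), np.float64(0.0063)]
full [array([ 0.5573,  0.3626,  0.0512, -0.0009]), np.float64(0.0143)]
(243, 256) [array([ 0.3349,  0.3291, -0.0102]), np.float64(0.0032)]
(243, 256) [array([0.3318, 0.3281, 0.0225]), np.float64(0.0109)]
full [array([ 0.3339,  0.329 ,  0.0056, -0.0016]), np.float64(0.0187)]
(270, 259) [array([0.3269, 0.2716, 0.0044]), np.float64(0.0046)]
(270, 259) [array([0.3244, 0.2705, 0.0104]), np.float64(0.0136)]
full [array([ 0.3262,  0.2716,  0.0065, -0.002 ]), np.float64(0.0198)]
```

```bash
cat >> h.py <<'E'
FC=np.array([.4404,.2764]); FA=.077
fd=np.array([np.sin(FA),-np.cos(FA)]); fe=np.array([-np.cos(FA),-np.sin(FA)])
def fix(x,y): return FC+fe*x+fd*y
def unfix(p): q=np.array(p[:2])-FC; return np.array([q@fe,q@fd])
def plan(x,y,z,yaw):
    s=r.read_state(); M=R.from_quat(s['ee_rot']).as_matrix(); d=M.T@(np.array([x,y,z])-s['eef_pos'])
    cy=np.arctan2(M[1,1],M[0,1]); dt=(cy-yaw+np.pi)%(2*np.pi)-np.pi
    print('t',round(s['time_s'],2),'shift',d.round(4),'turn',round(dt,3),'j6',s['joint_pos'][5].round(2),'tilt',M[2].round(3))
E
python3 - <<'E'
from h import *
t=load('top0'); f1=lambda p:np.array(p)/3.7+[180,125]-.36
a,b=onz(t,f1((290,262)),.06),onz(t,f1((322,338)),.06); v=a-b; print(a,b,np.linalg.norm(v),np.arctan2(v[1],v[0]))
im=t['img'][185:220,248:282]; m=im.max(2)<70; n,l,st,ce=cv2.connectedComponentsWithStats(m.astype(np.uint8)); i=1+st[1:,4].argmax(); P=np.argwhere(l==i)[:,::-1]+[248,185]
W=np.array([onz(t,p,.055)[:2] for p in P]); w,V=np.linalg.eigh(np.cov(W.T)); print(len(P),W.mean(0),np.arctan2(V[1,1],V[0,1]),w)
bar=np.arctan2(v[1],v[0]); plan(.4395,.2884,.13,bar-np.pi/2)
print('fixture',unfix((.4395,.2884)), 'bar joint', bar, FA)
E
```

```text
[0.45878065 0.2964798  0.06      ] [0.41662505 0.27984412 0.06      ] 0.04531932215808965 0.3758646045934742
121 [0.43782371 0.28919878] -2.689270111148006 [2.05520709e-05 1.67812050e-04]
t 0.1 shift [-0.3523 -0.1594  0.1303] turn 2.51 j6 -0.22 tilt [ 0.    -0.001 -1.   ]
fixture [-2.57539367e-05 -1.20336751e-02] bar joint 0.3758646045934742 0.077
```

The manual's scale: shifts go in shares of 0.75 m and turns go in shares of 360 degrees. Converting my numbers, -0.352 m is -0.4693, -0.32 m is -0.4267, 2.486 rad is 0.3957.

```bash
python3 jog.py '[{"jaw": 1, "xyz": [-0.0533, -0.024, 0], "rz": 0.0199}, {"jaw": 1, "xyz": [-0.1067, -0.048, 0], "rz": 0.0398}, {"jaw": 1, "xyz": [-0.16, -0.072, 0], "rz": 0.0597}, {"jaw": 1, "xyz": [-0.2133, -0.096, 0], "rz": 0.0796}, {"jaw": 1, "xyz": [-0.2667, -0.12, 0], "rz": 0.0995}, {"jaw": 1, "xyz": [-0.32, -0.1453, 0], "rz": 0.1194}, {"jaw": 1, "xyz": [-0.3733, -0.1693, 0.0267], "rz": 0.1393}, {"jaw": 1, "xyz": [-0.4267, -0.1933, 0.0667], "rz": 0.1592}, {"jaw": 1, "xyz": [-0.4693, -0.212, 0.1067], "rz": 0.179}, {"jaw": 1, "xyz": [-0.4693, -0.212, 0.1333], "rz": 0.1989}, {"jaw": 1, "xyz": [-0.4693, -0.212, 0.1333], "rz": 0.2188}, {"jaw": 1, "xyz": [-0.4693, -0.212, 0.1333], "rz": 0.2387}, {"jaw": 1, "xyz": [-0.4693, -0.212, 0.1333], "rz": 0.2586}, {"jaw": 1, "xyz": [-0.4693, -0.212, 0.1333], "rz": 0.2785}, {"jaw": 1, "xyz": [-0.4693, -0.212, 0.1333], "rz": 0.2984}, {"jaw": 1, "xyz": [-0.4693, -0.212, 0.1333], "rz": 0.3183}, {"jaw": 1, "xyz": [-0.4693, -0.212, 0.1333], "rz": 0.3382}, {"jaw": 1, "xyz": [-0.4693, -0.212, 0.1333], "rz": 0.3581}, {"jaw": 1, "xyz": [-0.4693, -0.212, 0.1333], "rz": 0.378}, {"jaw": 1, "xyz": [-0.4693, -0.212, 0.1333], "rz": 0.3957}]' 30
python3 - <<'E'
from h import *
s=snap('wrist','w0'); print(s['K'],s['position'],s['attitude']); plan(.4395,.2884,.058,.4-np.pi/2)
E
```

```text
time_s: 1.77
eef_pos: [0.4393, 0.2891, 0.1604]
ee_rot: [0.981, 0.196, -0.0, 0.0]
ft_force: [0.1, 0.0, -0.2]
opening: 1.001
finger_force: 0.0
[[297.31863964   0.         258.103728  ]
 [  0.         297.31863964 195.55304987]
 [  0.           0.           1.        ]] [0.5094531  0.31813197 0.28509616] [-0.12445521  0.08263936 -0.54882099  0.82248232]
t 1.82 shift [-1.000e-04  7.000e-04  1.025e-01] turn -0.012 j6 1.54 tilt [-0.001 -0.    -1.   ]
```

View pics/w0.png

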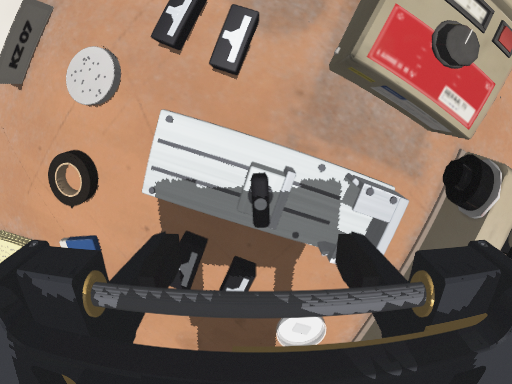

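The wrist view shows the bar upright between the fingers, from (260,176) to (262,226) with the cap at (261,204). The fingers come in from the left and right, so alignment looks good. I'll check the numbers.

Run:
```python
from h import *
w=load('w0'); t=load('top0')
def oz(uv,z): d=rayw(w,uv); p=w['position']; return p+d*(z-p[2])/d[2]
for uv in [(261,204),(260,174),(262,226)]: print(oz(uv,.06).round(4))
f1=lambda p:np.array(p)/3.7+[180,125]-.36
print(tri([t['position'],w['position']],[ray(t,f1((306,296))),rayw(w,(261,204))]))
for uv,z in [((165,111),.008),((145,192),.008),((169,119),.008),((152,190),.008),((322,168),.008),((347,177),.043),((371,191),.043)]: q=oz(uv,z); print(q.round(4),(unfix(q)*1000).round(1))
plan(.4395,.2884,.058,.4-np.pi/2)
```

```text
[0.4396 0.2864 0.06  ]
[0.462  0.2966 0.06  ]
[0.4223 0.2783 0.06  ]
(array([0.43997944, 0.28742163, 0.06189873]), [np.float64(0.0007670306713216972), np.float64(0.0007670306713218307)])
[0.4741 0.3989 0.008 ] [ -43.  -119.6]
[0.3896 0.3932 0.008 ] [  41.7 -120.4]
[0.4682 0.3924 0.008 ] [ -36.6 -113.5]
[0.3946 0.3866 0.008 ] [  37.2 -113.4]
[0.4798 0.2388 0.008 ] [-36.4  40.5]
[0.4853 0.2248 0.043 ] [-40.8  54.9]
[0.4829 0.1979 0.043 ] [-36.4  81.5]
t 1.82 shift [-1.000e-04  7.000e-04  1.025e-01] turn -0.012 j6 1.54 tilt [-0.001 -0.    -1.   ]
```

Converted, 0.102 m is 0.136, 0.1 m is 0.1333.

```bash
python3 jog.py '[{"jaw": 1, "xyz": [0, 0, 0.0533]}, {"jaw": 1, "xyz": [0, 0, 0.1067]}, {"jaw": 1, "xyz": [0, 0, 0.1333]}, {"jaw": 1, "xyz": [0, 0, 0.136]}, {"jaw": 0, "xyz": [0, 0, 0.136]}, {"jaw": 0, "xyz": [0, 0, 0.136]}, {"jaw": 0, "xyz": [0, 0, 0.136]}, {"jaw": 0, "xyz": [0, 0, 0.136]}, {"jaw": 0, "xyz": [0, 0, 0.136]}, {"jaw": 0, "xyz": [0, 0, 0.136]}]' 50
```

```text
time_s: 2.65
eef_pos: [0.4397, 0.2893, 0.0595]
ee_rot: [0.98, 0.199, 0.001, -0.0]
ft_force: [0.5, -0.4, 0.2]
opening: 0.574
finger_force: 0.0
```

```bash
python3 jog.py '[{"jaw": 0}, {"jaw": 0}, {"jaw": 0}, {"jaw": 0}, {"jaw": 0}, {"jaw": 0}, {"jaw": 0}, {"jaw": 0}]' 50; python3 -c "
from h import *
plan(.4395,.2884,.058,FA)"
```

```text
time_s: 3.32
eef_pos: [0.44, 0.2884, 0.0588]
ee_rot: [0.98, 0.199, 0.0, 0.001]
ft_force: [2.8, -6.0, 1.1]
opening: 0.193
finger_force: 50.0
t 3.32 shift [-0.0004 -0.0002  0.0008] turn -1.248 j6 1.53 tilt [ 0.     0.002 -1.   ]
```

Converted, -1.25 rad is -0.1989.

```bash
python3 jog.py '[{"jaw": 0, "rz": -0.0191}, {"jaw": 0, "rz": -0.0382}, {"jaw": 0, "rz": -0.0573}, {"jaw": 0, "rz": -0.0764}, {"jaw": 0, "rz": -0.0955}, {"jaw": 0, "rz": -0.1146}, {"jaw": 0, "rz": -0.1337}, {"jaw": 0, "rz": -0.1528}, {"jaw": 0, "rz": -0.1719}, {"jaw": 0, "rz": -0.191}, {"jaw": 0, "rz": -0.1989}, {"jaw": 0, "rz": -0.1989}]' 50; python3 -c "
from h import *
print(r.read_state()['wrist_torque'])
q=fix(0,-107); q=fix(0,-.107);plan(q[0],q[1],.0588,FA); print(q,unfix(r.read_state()['eef_pos']))"
```

```text
time_s: 4.32
eef_pos: [0.4399, 0.2889, 0.0587]
ee_rot: [0.678, 0.735, 0.0, 0.0]
ft_force: [2.0, -2.4, -0.7]
opening: 0.194
finger_force: 50.0
[-0.45149741 -0.30283368 -0.16062   ]
t 4.32 shift [ 0.0945 -0.0002 -0.0001] turn 0.003 j6 0.28 tilt [-0.     0.001 -1.   ]
[0.43216914 0.38308296] [-0.00046221 -0.01253716]
```

Converted, 0.096 m is 0.128, 0.094 m is 0.1253.

```bash
python3 jog.py '[{"jaw": 0, "xyz": [0.02, 0, 0]}, {"jaw": 0, "xyz": [0.04, 0, 0]}, {"jaw": 0, "xyz": [0.06, 0, 0]}, {"jaw": 0, "xyz": [0.08, 0, 0]}, {"jaw": 0, "xyz": [0.1, 0, 0]}, {"jaw": 0, "xyz": [0.1133, 0, 0]}, {"jaw": 0, "xyz": [0.12, 0, 0]}, {"jaw": 0, "xyz": [0.1253, 0, 0]}, {"jaw": 0, "xyz": [0.128, 0, 0]}, {"jaw": 0, "xyz": [0.128, 0, 0]}]' 50; python3 -c "
from h import *
print(unfix(r.read_state()['eef_pos']))"
```

```text
time_s: 5.15
eef_pos: [0.4326, 0.3843, 0.0588]
ee_rot: [0.679, 0.734, -0.0, 0.001]
ft_force: [5.4, -5.1, -1.2]
opening: 0.193
finger_force: 50.0
[-0.0004857  -0.10822674]
```

Converted, 0.004 m is 0.0053, 0.002 m is 0.0027.

```bash
python3 jog.py '[{"jaw": 0, "xyz": [0.0027, 0, 0]}, {"jaw": 0, "xyz": [0.0053, 0, 0]}, {"jaw": 0, "xyz": [0.0053, 0, 0]}]' 50; python3 -c "
from h import *
print(unfix(r.read_state()['eef_pos']))"
```

```text
time_s: 5.4
eef_pos: [0.4325, 0.385, 0.0586]
ee_rot: [0.679, 0.734, -0.003, 0.003]
ft_force: [8.4, -23.8, 4.5]
opening: 0.192
finger_force: 50.0
[-0.00045832 -0.10889108]
```

Converted, -0.12 m is -0.16, -0.1 m is -0.1333.

```bash
sed -i 's/FC=np.array(.*FA=.077/FC=np.array([.4407,.2781]); FA=.077/' h.py; python3 jog.py '[{"jaw": 0, "xyz": [-0.0033, 0, 0]}, {"jaw": 0, "xyz": [-0.0033, 0, 0]}, {"jaw": 0.6, "xyz": [-0.0033, 0, 0]}, {"jaw": 0.6, "xyz": [-0.0033, 0, 0]}, {"jaw": 0.8, "xyz": [-0.0033, 0, 0]}, {"jaw": 0.8, "xyz": [-0.0033, 0, 0]}, {"jaw": 0.8, "xyz": [-0.0033, 0, -0.0533]}, {"jaw": 0.8, "xyz": [-0.0033, 0, -0.1067]}, {"jaw": 0.8, "xyz": [-0.0033, 0, -0.1333]}, {"jaw": 0.8, "xyz": [-0.0033, 0, -0.16]}]' 30
python3 - <<'E'
from h import *
t=snap('top','top1'); cv2.imwrite('pics/c3.png',cv2.resize(t['img'][125:285,180:340],None,fx=3.7,fy=3.7,interpolation=cv2.INTER_CUBIC))
w=snap('wrist','w1')
plan(.3344,.329,.14,0.0)
E
```

```text
time_s: 6.23
eef_pos: [0.4316, 0.3867, 0.1809]
ee_rot: [0.679, 0.735, 0.001, 0.0]
ft_force: [-0.3, -0.6, -0.9]
opening: 0.784
finger_force: 0.0
t 6.33 shift [-0.0503 -0.1026  0.0412] turn 0.079 j6 0.45 tilt [ 0.003  0.005 -1.   ]
```

View pics/w1.png

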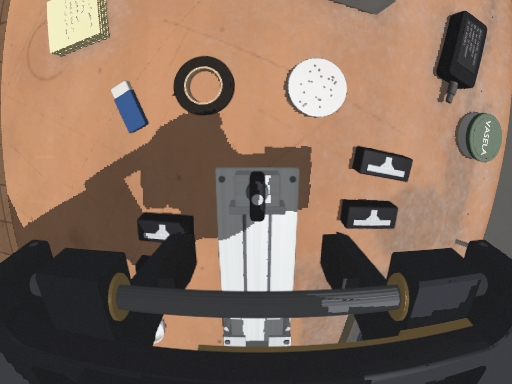

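The wrist view shows the backstop at the −y end with the bar along the plate at (258,196). The near pair is partly hidden at (165,228), and the far pair sits at (382,163) and (369,214). Now picking up the first section.

Run:
```python
from h import *
t=load('top1')
for a,y in [((199,150),-.05),((226,151),.05),((243,256),0),((270,259),0)]:
    g=onz(t,a,.02)
    try: print(a,[np.round(v,4) for v in fitbox([t],[a],[g[0],g[1],y])])
    except Exception as e: print(a,e)
plan(.3344,.3305,.08,0.0)
```

```text
(199, 150) [array([ 0.5592,  0.4368, -0.5458]), np.float64(0.2131)]
(226, 151) [array([0.5575, 0.3584, 0.5273]), np.float64(0.0605)]
(243, 256) [array([ 0.3677,  0.3571, -1.0571]), np.float64(0.0979)]
(270, 259) [array([0.4185, 0.275 , 0.9458]), np.float64(0.0)]
t 6.33 shift [-0.049  -0.1028  0.1012] turn 0.079 j6 0.45 tilt [ 0.003  0.005 -1.   ]
```

Converted, -0.103 m is -0.1373, 0.06 m is 0.08, 0.08 rad is 0.0127.

```bash
python3 jog.py '[{"jaw": 0.8, "xyz": [-0.024, -0.0467, 0], "rz": 0.0064}, {"jaw": 0.8, "xyz": [-0.048, -0.0933, 0], "rz": 0.0127}, {"jaw": 0.8, "xyz": [-0.0653, -0.1373, 0.04], "rz": 0.0127}, {"jaw": 0.8, "xyz": [-0.0653, -0.1373, 0.08], "rz": 0.0127}, {"jaw": 0.8, "xyz": [-0.0653, -0.1373, 0.08], "rz": 0.0127}]'
python3 - <<'E'
from h import *
s=snap('wrist','w2'); plan(.3344,.3305,.026,0.0)
E
```

```text
time_s: 6.75
eef_pos: [0.329, 0.3274, 0.1144]
ee_rot: [0.707, 0.707, -0.005, -0.001]
ft_force: [-1.0, -0.5, -0.5]
opening: 0.804
finger_force: 0.0
t 6.8 shift [0.0021 0.0035 0.0908] turn -0.001 j6 0.53 tilt [-0.003 -0.005 -1.   ]
```

View pics/w2.png

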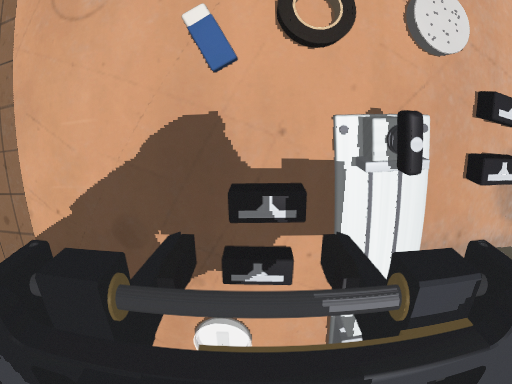

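The wrist view shows the near pair: one section at about (229–305, 184–222) and the other at about (223–293, 247–285), both square to the gripper. I'll check them against the TCP.

```bash
cat >> h.py <<'E'
def projw(s,P):
    q=R.from_quat(s['attitude']).as_matrix().T@(np.array(P)-s['position']); v=np.array([q[0],-q[1]]); n=np.hypot(*v)+1e-12; th=np.arctan2(n,-q[2])
    return np.array([s['K'][0,2],s['K'][1,2]])+s['K'][0,0]*th*v/n
def fitw(s,x0,w=50,th=85,full=False,z0=0.):
    uv=projw(s,[x0[0],x0[1],z0+.013]); m,(u0,v0)=dark(s,uv,w,th)
    def cost(p):
        q=np.array([projw(s,P) for P in box(*p[:3],z0)]); q=((q-[u0,v0]+.5)*U-.5)
        o=np.zeros_like(m); cv2.fillConvexPoly(o,cv2.convexHull((q*16).astype(np.int32)),1,shift=4); return (o!=m).mean()
    r_=minimize(cost,x0,method='Nelder-Mead',options=dict(initial_simplex=np.array([x0]+[np.array(x0)+np.eye(3)[i]*[.006,.006,.15][i] for i in range(3)]),xatol=1e-4,fatol=1e-5,maxiter=300)); return r_.x.round(4),round(r_.fun,4)
E
python3 - <<'E'
from h import *
w=load('w2'); print(w['position'])
for p in [(.3344,.3305,0.),(.3266,.2732,0.)]: print(projw(w,[p[0],p[1],.013]))
for th in (45,60,85): print(th,fitw(w,[.3344,.3305,0.],w=60,th=th))
E
```

```text
[0.33014434 0.40383261 0.2387036 ]
[266.25151525 198.55761233]
[256.62599336 261.11737642]
45 (array([0.3347, 0.3271, 0.0154]), np.float64(0.0146))
60 (array([0.3347, 0.3278, 0.0033]), np.float64(0.0096))
85 (array([0.3348, 0.3277, 0.0127]), np.float64(0.0038))
```

Converted, 0.088 m is 0.1173, 0.08 m is 0.1067.

```bash
python3 jog.py '[{"jaw": 0.8, "xyz": [0.0013, 0.0053, 0.04]}, {"jaw": 0.8, "xyz": [0.0013, 0.0053, 0.08]}, {"jaw": 0.8, "xyz": [0.0013, 0.0053, 0.1067]}, {"jaw": 0.8, "xyz": [0.0013, 0.0053, 0.1173]}, {"jaw": 0.8, "xyz": [0.0013, 0.0053, 0.1173]}]'; python3 -c "
from h import *
plan(.3346,.330,.026,0.0)"
```

```text
time_s: 7.22
eef_pos: [0.3376, 0.3307, 0.03]
ee_rot: [0.708, 0.707, -0.001, -0.0]
ft_force: [0.3, -0.4, 0.4]
opening: 0.797
finger_force: 0.0
t 7.22 shift [-0.0007 -0.003   0.0041] turn -0.001 j6 0.52 tilt [-0.001 -0.001 -1.   ]
```

Converted, -0.003 m is -0.004, 0.002 m is 0.0027.

```bash
python3 jog.py '[{"jaw": 0.8, "xyz": [-0.0013, -0.004, 0.0027]}, {"jaw": 0.8, "xyz": [-0.0013, -0.004, 0.0027]}, {"jaw": 0, "xyz": [-0.0013, -0.004, 0.0027]}, {"jaw": 0, "xyz": [-0.0013, -0.004, 0.0027]}, {"jaw": 0, "xyz": [-0.0013, -0.004, 0.0027]}, {"jaw": 0, "xyz": [-0.0013, -0.004, 0.0027]}, {"jaw": 0, "xyz": [-0.0013, -0.004, 0.0027]}, {"jaw": 0, "xyz": [-0.0013, -0.004, 0.0027]}]' 30; python3 -c "
from h import *
plan(.3346,.330,.026,0.0); q=fix(0,.047);plan(q[0],q[1],.08,FA)"
```

```text
time_s: 7.88
eef_pos: [0.3345, 0.3297, 0.0297]
ee_rot: [0.707, 0.707, 0.001, 0.0]
ft_force: [-1.0, 0.2, 7.4]
opening: 0.677
finger_force: 30.0
t 7.88 shift [0.0003 0.0001 0.0037] turn -0.001 j6 0.53 tilt [ 0.001  0.002 -1.   ]
t 7.88 shift [-0.0983  0.11   -0.0502] turn -0.078 j6 0.53 tilt [ 0.001  0.002 -1.   ]
```

Converted, -0.05 m is -0.0667, -0.04 m is -0.0533.

```bash
python3 jog.py '[{"jaw": 0, "xyz": [0, 0, -0.0267]}, {"jaw": 0, "xyz": [0, 0, -0.0533]}, {"jaw": 0, "xyz": [0, 0, -0.0667]}, {"jaw": 0, "xyz": [0, 0, -0.0667]}]' 30; python3 jog.py '[{"jaw": 0, "xyz": [-0.0267, 0.0293, 0], "rz": -0.0032}, {"jaw": 0, "xyz": [-0.0533, 0.0587, 0], "rz": -0.0064}, {"jaw": 0, "xyz": [-0.08, 0.088, 0], "rz": -0.0095}, {"jaw": 0, "xyz": [-0.1067, 0.1173, 0], "rz": -0.0124}, {"jaw": 0, "xyz": [-0.1307, 0.1467, 0], "rz": -0.0124}, {"jaw": 0, "xyz": [-0.1307, 0.1467, 0], "rz": -0.0124}, {"jaw": 0, "xyz": [-0.1307, 0.1467, 0], "rz": -0.0124}]' 30; python3 -c "
from h import *
q=fix(0,.047);plan(q[0],q[1],.0377,FA)"
```

```text
time_s: 8.22
eef_pos: [0.3347, 0.3299, 0.0808]
ee_rot: [0.707, 0.707, 0.002, 0.001]
ft_force: [0.3, 0.6, -1.2]
opening: 0.676
finger_force: 30.0
time_s: 8.8
eef_pos: [0.4442, 0.2305, 0.078]
ee_rot: [0.68, 0.733, -0.0, -0.0]
ft_force: [-0.8, -0.4, -2.1]
opening: 0.679
finger_force: 30.0
t 8.8 shift [0.0008 0.0002 0.0403] turn -0.002 j6 0.17 tilt [-0.    -0.001 -1.   ]
```

Converted, 0.04 m is 0.0533, 0.038 m is 0.0507.

```bash
python3 jog.py '[{"jaw": 0, "xyz": [0, 0, 0.0267]}, {"jaw": 0, "xyz": [0, 0, 0.0453]}, {"jaw": 0, "xyz": [0, 0, 0.0507]}, {"jaw": 0, "xyz": [0, 0, 0.052]}, {"jaw": 0, "xyz": [0, 0, 0.0533]}, {"jaw": 0, "xyz": [0, 0, 0.0533]}]' 30
```

```text
time_s: 9.3
eef_pos: [0.4438, 0.2317, 0.0392]
ee_rot: [0.679, 0.734, 0.0, 0.0]
ft_force: [-0.2, -0.1, -1.8]
opening: 0.677
finger_force: 30.0
```

Converted, 0.0015 m is 0.002, 0.001 m is 0.0013.

```bash
python3 jog.py '[{"jaw": 0, "xyz": [0, 0, 0.0013]}, {"jaw": 0, "xyz": [0, 0, 0.002]}, {"jaw": 0, "xyz": [0, 0, 0.002]}]' 30
```

```text
time_s: 9.55
eef_pos: [0.444, 0.2315, 0.0378]
ee_rot: [0.679, 0.734, 0.0, 0.0]
ft_force: [-0.2, 1.2, 1.7]
opening: 0.675
finger_force: 30.0
```

```bash
python3 jog.py '[{"jaw": 0.8}, {"jaw": 0.8}, {"jaw": 0.8}, {"jaw": 0.8, "xyz": [0, 0, -0.04]}, {"jaw": 0.8, "xyz": [0, 0, -0.08]}, {"jaw": 0.8, "xyz": [0, 0, -0.0933]}, {"jaw": 0.8, "xyz": [0, 0, -0.0933]}]'; python3 -c "
from h import *
plan(.3268,.2727,.108,0.006)"
```

```text
time_s: 10.13
eef_pos: [0.4449, 0.2316, 0.1096]
ee_rot: [0.679, 0.734, 0.002, 0.001]
ft_force: [0.3, 1.7, -0.4]
opening: 0.802
finger_force: 0.0
t 10.13 shift [ 0.0501 -0.1146  0.001 ] turn 0.071 j6 0.17 tilt [ 0.001  0.005 -1.   ]
```

Converted, -0.1145 m is -0.1527, -0.1 m is -0.1333, 0.07 rad is 0.0111.

```bash
python3 jog.py '[{"jaw": 0.8, "xyz": [0.02, -0.0467, 0], "rz": 0.0111}, {"jaw": 0.8, "xyz": [0.04, -0.0933, 0], "rz": 0.0111}, {"jaw": 0.8, "xyz": [0.0573, -0.1333, 0], "rz": 0.0111}, {"jaw": 0.8, "xyz": [0.0667, -0.1527, 0], "rz": 0.0111}, {"jaw": 0.8, "xyz": [0.0667, -0.1527, 0], "rz": 0.0111}, {"jaw": 0.8, "xyz": [0.0667, -0.1527, 0], "rz": 0.0111}]'
python3 - <<'E'
from h import *
w=snap('wrist','w3')
for th in (60,85): print(th,fitw(w,[.3268,.2727,0.],w=40,th=th))
q=fix(0,.047); print(q,FA,fitw(w,[q[0],q[1],FA],w=50,th=60,z0=.008),proj(load('top0'),[.3268,.2727,0]))
plan(.3268,.2727,.028,0.006)
E
```

```text
time_s: 10.63
eef_pos: [0.3256, 0.2725, 0.1068]
ee_rot: [0.704, 0.71, -0.0, -0.0]
ft_force: [0.4, -0.3, 0.3]
opening: 0.802
finger_force: 0.0
60 (array([ 0.3273,  0.2696, -0.0219]), np.float64(0.0178))
85 (array([ 0.3268,  0.2697, -0.0097]), np.float64(0.0049))
[0.44431542 0.23123926] 0.077 (array([0.4306, 0.2279, 0.1363]), np.float64(0.3134)) [269.81513925 258.48102693]
t 10.68 shift [0.0004 0.0003 0.0788] turn 0.001 j6 0.41 tilt [-0.  0. -1.]
```

View pics/w3.png

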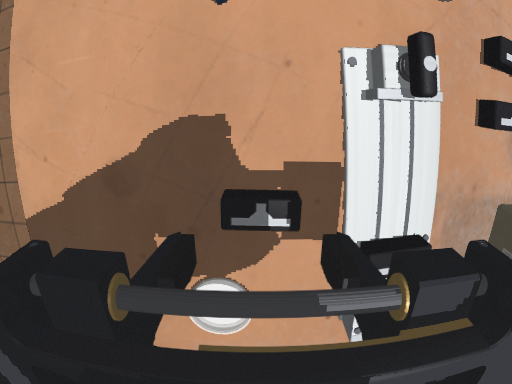

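The second section is at (221–300, 190–230), centred for the grasp. The placed one is on the plate at about (395,250), partly behind the finger. Descending.

Converted, 0.079 m is 0.1053, 0.075 m is 0.1.

```bash
python3 jog.py '[{"jaw": 0.8, "xyz": [0, 0, 0.04]}, {"jaw": 0.8, "xyz": [0, 0, 0.08]}, {"jaw": 0.8, "xyz": [0, 0, 0.1]}, {"jaw": 0.8, "xyz": [0, 0, 0.1053]}, {"jaw": 0.8, "xyz": [0, 0, 0.1053]}, {"jaw": 0.8, "xyz": [0, 0, 0.1053]}, {"jaw": 0, "xyz": [0, 0, 0.1053]}, {"jaw": 0, "xyz": [0, 0, 0.1053]}, {"jaw": 0, "xyz": [0, 0, 0.1053]}, {"jaw": 0, "xyz": [0, 0, 0.1053]}, {"jaw": 0, "xyz": [0, 0, 0.1053]}, {"jaw": 0, "xyz": [0, 0, 0.1053]}]' 30; python3 -c "
from h import *
plan(.3266,.2722,.028,0.006)
q=fix(0,.018);plan(q[0],q[1],.08,FA)"
```

```text
time_s: 11.68
eef_pos: [0.3265, 0.2726, 0.0291]
ee_rot: [0.705, 0.71, 0.001, 0.001]
ft_force: [1.1, -0.6, 7.1]
opening: 0.678
finger_force: 29.9
t 11.68 shift [-0.0004  0.0001  0.0011] turn 0.001 j6 0.41 tilt [ 0.001  0.002 -1.   ]
t 11.68 shift [-0.0132  0.1156 -0.0507] turn -0.07 j6 0.41 tilt [ 0.001  0.002 -1.   ]
```

Converted, 0.1155 m is 0.154, -0.05 m is -0.0667, -0.07 rad is -0.0111.

```bash
python3 jog.py '[{"jaw": 0, "xyz": [0, 0, -0.0333]}, {"jaw": 0, "xyz": [0, 0, -0.0667]}, {"jaw": 0, "xyz": [0, 0, -0.0707]}, {"jaw": 0, "xyz": [-0.004, 0.04, -0.0707], "rz": -0.0056}, {"jaw": 0, "xyz": [-0.0093, 0.08, -0.0707], "rz": -0.0111}, {"jaw": 0, "xyz": [-0.0147, 0.12, -0.0707], "rz": -0.0111}, {"jaw": 0, "xyz": [-0.0173, 0.154, -0.0707], "rz": -0.0111}, {"jaw": 0, "xyz": [-0.0173, 0.154, -0.0707], "rz": -0.0111}, {"jaw": 0, "xyz": [-0.0173, 0.154, -0.0707], "rz": -0.0111}]' 30; python3 -c "
from h import *
q=fix(0,.018);plan(q[0],q[1],.0371,FA)"
```

```text
time_s: 12.43
eef_pos: [0.4417, 0.2598, 0.0803]
ee_rot: [0.68, 0.733, -0.0, -0.0]
ft_force: [-0.8, -0.5, -1.7]
opening: 0.677
finger_force: 29.9
t 12.43 shift [0.0003 0.0005 0.0432] turn -0.001 j6 0.22 tilt [-0.    -0.001 -1.   ]
```

Converted, 0.044 m is 0.0587, 0.042 m is 0.056.

```bash
python3 jog.py '[{"jaw": 0, "xyz": [0, 0, 0.0333]}, {"jaw": 0, "xyz": [0, 0, 0.0507]}, {"jaw": 0, "xyz": [0, 0, 0.056]}, {"jaw": 0, "xyz": [0, 0, 0.0587]}, {"jaw": 0, "xyz": [0, 0, 0.0587]}, {"jaw": 0, "xyz": [0, 0, 0.0587]}]' 30; python3 -c "
from h import *
q=fix(0,.018);plan(q[0],q[1],.0371,FA)"
```

```text
time_s: 12.93
eef_pos: [0.4408, 0.2604, 0.0377]
ee_rot: [0.679, 0.734, 0.0, 0.0]
ft_force: [-0.0, -0.5, -1.6]
opening: 0.679
finger_force: 29.9
t 12.93 shift [-0.0003  0.0012  0.0006] turn 0.001 j6 0.22 tilt [ 0.  0. -1.]
```

Converted, -0.07 m is -0.0933, -0.06 m is -0.08.

```bash
python3 jog.py '[{"jaw": 0, "xyz": [0, 0.0013, 0.0013]}, {"jaw": 0, "xyz": [0, 0.0013, 0.0013]}, {"jaw": 0, "xyz": [0, 0.0013, 0.0013]}, {"jaw": 0.8, "xyz": [0, 0.0013, 0.0013]}, {"jaw": 0.8, "xyz": [0, 0.0013, 0.0013]}, {"jaw": 0.8, "xyz": [0, 0.0013, 0.0013]}, {"jaw": 0.8, "xyz": [0, 0.0013, -0.04]}, {"jaw": 0.8, "xyz": [0, 0.0013, -0.08]}, {"jaw": 0.8, "xyz": [0, 0.0013, -0.0933]}, {"jaw": 0.8, "xyz": [0, 0.0013, -0.0933]}]' 30; python3 -c "
from h import *
plan(.5578,.364,.108,0.05)"
```

```text
time_s: 13.77
eef_pos: [0.4436, 0.2607, 0.1096]
ee_rot: [0.679, 0.734, 0.002, 0.001]
ft_force: [-0.0, -0.4, -0.8]
opening: 0.801
finger_force: 0.0
t 13.77 shift [0.0942 0.1218 0.0024] turn 0.027 j6 0.22 tilt [ 0.001  0.005 -1.   ]
```

Converted, 0.1218 m is 0.1624, 0.108 m is 0.144, 0.027 rad is 0.0043.

```bash
python3 jog.py '[{"jaw": 0.8, "xyz": [0.0293, 0.0373, 0], "rz": 0.0043}, {"jaw": 0.8, "xyz": [0.0587, 0.0747, 0], "rz": 0.0043}, {"jaw": 0.8, "xyz": [0.088, 0.112, 0], "rz": 0.0043}, {"jaw": 0.8, "xyz": [0.112, 0.144, 0], "rz": 0.0043}, {"jaw": 0.8, "xyz": [0.1256, 0.1624, 0], "rz": 0.0043}, {"jaw": 0.8, "xyz": [0.1256, 0.1624, 0], "rz": 0.0043}, {"jaw": 0.8, "xyz": [0.1256, 0.1624, 0], "rz": 0.0043}]'
python3 - <<'E'
from h import *
w=snap('wrist','w4')
for th in (60,85): print(th,fitw(w,[.5578,.364,0.05],w=40,th=th),fitw(w,[.5628,.4215,-0.05],w=40,th=th))
plan(.5578,.364,.028,0.05)
E
```

```text
time_s: 14.35
eef_pos: [0.5561, 0.3633, 0.1053]
ee_rot: [0.689, 0.725, -0.001, -0.0]
ft_force: [-1.0, 0.6, -0.6]
opening: 0.798
finger_force: 0.0
60 (array([0.5593, 0.3613, 0.0446]), np.float64(0.0247)) (array([ 0.6368,  0.4235, -0.8   ]), np.float64(0.0232))
85 (array([0.559 , 0.3612, 0.0399]), np.float64(0.0132)) (array([ 0.5643,  0.4196, -0.0646]), np.float64(0.0068))
t 14.4 shift [0.0011 0.0023 0.0779] turn 0.0 j6 0.35 tilt [-0.001 -0.002 -1.   ]
```

View pics/w4.png

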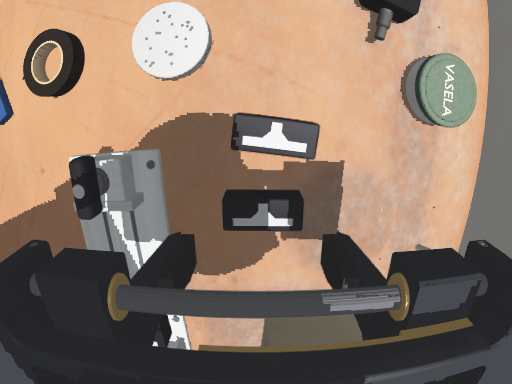

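The third section is at (222–302, 190–230), square to the fingers. The fourth is at (232–319, 113–158), turned slightly. Descending on the third.

Converted, 0.078 m is 0.104, 0.074 m is 0.0987.

```bash
python3 jog.py '[{"jaw": 0.8, "xyz": [0, 0.0013, 0.04]}, {"jaw": 0.8, "xyz": [0, 0.0013, 0.08]}, {"jaw": 0.8, "xyz": [0, 0.0013, 0.0987]}, {"jaw": 0.8, "xyz": [0, 0.0013, 0.104]}, {"jaw": 0.8, "xyz": [0, 0.0013, 0.104]}, {"jaw": 0.8, "xyz": [0, 0.0013, 0.104]}, {"jaw": 0, "xyz": [0, 0.0013, 0.104]}, {"jaw": 0, "xyz": [0, 0.0013, 0.104]}, {"jaw": 0, "xyz": [0, 0.0013, 0.104]}, {"jaw": 0, "xyz": [0, 0.0013, 0.104]}, {"jaw": 0, "xyz": [0, 0.0013, 0.104]}, {"jaw": 0, "xyz": [0, 0.0013, 0.104]}]' 30; python3 -c "
from h import *
plan(.5583,.3635,.028,0.05)
q=fix(0,-.011);plan(q[0],q[1],.08,FA)"
```

```text
time_s: 15.4
eef_pos: [0.5582, 0.3637, 0.0308]
ee_rot: [0.689, 0.725, 0.001, 0.001]
ft_force: [-0.3, -1.1, 6.5]
opening: 0.678
finger_force: 30.0
t 15.4 shift [-0.0002  0.0001  0.0028] turn 0.0 j6 0.35 tilt [ 0.001  0.002 -1.   ]
t 15.4 shift [-0.0686 -0.1218 -0.0496] turn -0.027 j6 0.35 tilt [ 0.001  0.002 -1.   ]
```

The manual's scale: shifts go in shares of 0.75 m and turns go in shares of 360 degrees. Converting my numbers, -0.1218 m is -0.1624, -0.11 m is -0.1467, -0.027 rad is -0.0043.

```bash
python3 jog.py '[{"jaw": 0, "xyz": [0, 0, -0.0333]}, {"jaw": 0, "xyz": [0, 0, -0.0667]}, {"jaw": 0, "xyz": [0, 0, -0.0693]}, {"jaw": 0, "xyz": [-0.0213, -0.0373, -0.0693], "rz": -0.0043}, {"jaw": 0, "xyz": [-0.0427, -0.0747, -0.0693], "rz": -0.0043}, {"jaw": 0, "xyz": [-0.064, -0.112, -0.0693], "rz": -0.0043}, {"jaw": 0, "xyz": [-0.0827, -0.1467, -0.0693], "rz": -0.0043}, {"jaw": 0, "xyz": [-0.0915, -0.1624, -0.0667], "rz": -0.0043}, {"jaw": 0, "xyz": [-0.0915, -0.1624, -0.0667], "rz": -0.0043}, {"jaw": 0, "xyz": [-0.0915, -0.1624, -0.0667], "rz": -0.0043}]' 30; python3 -c "
from h import *
q=fix(0,-.011);plan(q[0],q[1],.0388,FA)"
```

```text
time_s: 16.23
eef_pos: [0.4396, 0.289, 0.0792]
ee_rot: [0.679, 0.734, 0.0, 0.0]
ft_force: [0.9, -0.5, -1.4]
opening: 0.681
finger_force: 30.0
t 16.23 shift [0.     0.0003 0.0404] turn -0.0 j6 0.28 tilt [ 0.  0. -1.]
```

Converted, 0.042 m is 0.056, 0.04 m is 0.0533.

```bash
python3 jog.py '[{"jaw": 0, "xyz": [0, 0, 0.0333]}, {"jaw": 0, "xyz": [0, 0, 0.048]}, {"jaw": 0, "xyz": [0, 0, 0.0533]}, {"jaw": 0, "xyz": [0, 0, 0.056]}, {"jaw": 0, "xyz": [0, 0, 0.056]}, {"jaw": 0, "xyz": [0, 0, 0.056]}]' 30; python3 -c "
from h import *
q=fix(0,-.011);plan(q[0],q[1],.0388,FA)"
```

```text
time_s: 16.73
eef_pos: [0.4399, 0.2893, 0.0386]
ee_rot: [0.679, 0.734, -0.0, 0.0]
ft_force: [-5.7, -3.5, 16.9]
opening: 0.677
finger_force: 30.0
t 16.73 shift [-0.0002 -0.     -0.0002] turn 0.0 j6 0.28 tilt [-0. -0. -1.]
```

Converted, -0.07 m is -0.0933, -0.002 m is -0.0027.

```bash
python3 jog.py '[{"jaw": 0, "xyz": [0, 0, -0.0027]}, {"jaw": 0, "xyz": [0, 0, -0.0027]}, {"jaw": 0.8, "xyz": [0, 0, -0.0027]}, {"jaw": 0.8, "xyz": [0, 0, -0.0027]}, {"jaw": 0.8, "xyz": [0, 0, -0.0027]}, {"jaw": 0.8, "xyz": [0, 0, -0.0467]}, {"jaw": 0.8, "xyz": [0, 0, -0.0867]}, {"jaw": 0.8, "xyz": [0, 0, -0.0933]}, {"jaw": 0.8, "xyz": [0, 0, -0.0933]}]' 30; python3 -c "
from h import *
plan(.5635,.4218,.108,-.062)"
```

```text
time_s: 17.48
eef_pos: [0.4402, 0.2893, 0.1088]
ee_rot: [0.679, 0.734, 0.002, 0.001]
ft_force: [0.1, 0.5, -0.4]
opening: 0.798
finger_force: 0.0
t 17.48 shift [0.1226 0.1331 0.0015] turn 0.139 j6 0.28 tilt [ 0.001  0.004 -1.   ]
```

Converted, 0.1331 m is 0.1775, 0.125 m is 0.1667, 0.139 rad is 0.0221.

```bash
python3 jog.py '[{"jaw": 0.8, "xyz": [0.032, 0.0347, 0], "rz": 0.0048}, {"jaw": 0.8, "xyz": [0.064, 0.0693, 0], "rz": 0.0095}, {"jaw": 0.8, "xyz": [0.096, 0.104, 0], "rz": 0.0159}, {"jaw": 0.8, "xyz": [0.128, 0.1387, 0], "rz": 0.0221}, {"jaw": 0.8, "xyz": [0.1533, 0.1667, 0], "rz": 0.0221}, {"jaw": 0.8, "xyz": [0.1635, 0.1775, 0], "rz": 0.0221}, {"jaw": 0.8, "xyz": [0.1635, 0.1775, 0], "rz": 0.0221}, {"jaw": 0.8, "xyz": [0.1635, 0.1775, 0], "rz": 0.0221}]'
python3 - <<'E'
from h import *
w=snap('wrist','w5')
for th in (60,85): print(th,fitw(w,[.5635,.42,-.062],w=40,th=th))
plan(.5635,.4218,.028,-.062)
E
```

```text
time_s: 18.15
eef_pos: [0.5621, 0.4211, 0.105]
ee_rot: [0.729, 0.685, -0.002, -0.0]
ft_force: [0.2, -0.7, 0.5]
opening: 0.802
finger_force: 0.0
60 (array([ 0.5648,  0.4192, -0.0757]), np.float64(0.0231))
85 (array([ 0.5644,  0.419 , -0.0741]), np.float64(0.0127))
t 18.2 shift [0.0013 0.0017 0.0777] turn -0.0 j6 0.54 tilt [-0.001 -0.002 -1.   ]
```

Converted, 0.078 m is 0.104, 0.074 m is 0.0987, 0.006 rad is 0.001.

```bash
python3 jog.py '[{"jaw": 0.8, "xyz": [0.0013, 0.0013, 0.04], "rz": 0.001}, {"jaw": 0.8, "xyz": [0.0013, 0.0013, 0.08], "rz": 0.001}, {"jaw": 0.8, "xyz": [0.0013, 0.0013, 0.0987], "rz": 0.001}, {"jaw": 0.8, "xyz": [0.0013, 0.0013, 0.104], "rz": 0.001}, {"jaw": 0.8, "xyz": [0.0013, 0.0013, 0.104], "rz": 0.001}, {"jaw": 0.8, "xyz": [0.0013, 0.0013, 0.104], "rz": 0.001}, {"jaw": 0, "xyz": [0.0013, 0.0013, 0.104], "rz": 0.001}, {"jaw": 0, "xyz": [0.0013, 0.0013, 0.104], "rz": 0.001}, {"jaw": 0, "xyz": [0.0013, 0.0013, 0.104], "rz": 0.001}, {"jaw": 0, "xyz": [0.0013, 0.0013, 0.104], "rz": 0.001}, {"jaw": 0, "xyz": [0.0013, 0.0013, 0.104], "rz": 0.001}, {"jaw": 0, "xyz": [0.0013, 0.0013, 0.104], "rz": 0.001}]' 30; python3 -c "
from h import *
plan(.5637,.4214,.028,-.068)
q=fix(0,-.040);plan(q[0],q[1],.08,FA)"
```

```text
time_s: 19.2
eef_pos: [0.5643, 0.4226, 0.0309]
ee_rot: [0.731, 0.683, 0.001, 0.0]
ft_force: [-0.8, -0.8, 6.9]
opening: 0.677
finger_force: 30.1
t 19.2 shift [-0.0012 -0.0005  0.0029] turn 0.0 j6 0.54 tilt [ 0.001  0.002 -1.   ]
t 19.2 shift [-0.1129 -0.1192 -0.0495] turn -0.145 j6 0.54 tilt [ 0.001  0.002 -1.   ]
```

Converted, -0.1192 m is -0.1589, -0.1129 m is -0.1505, -0.12 rad is -0.0191.

```bash
python3 jog.py '[{"jaw": 0, "xyz": [0, 0, -0.0333]}, {"jaw": 0, "xyz": [0, 0, -0.0667]}, {"jaw": 0, "xyz": [0, 0, -0.0693]}, {"jaw": 0, "xyz": [-0.0333, -0.032, -0.0693], "rz": -0.0064}, {"jaw": 0, "xyz": [-0.0667, -0.064, -0.0693], "rz": -0.0127}, {"jaw": 0, "xyz": [-0.1, -0.096, -0.0693], "rz": -0.0191}, {"jaw": 0, "xyz": [-0.1307, -0.1333, -0.0693], "rz": -0.0231}, {"jaw": 0, "xyz": [-0.1505, -0.1589, -0.0667], "rz": -0.0231}, {"jaw": 0, "xyz": [-0.1505, -0.1589, -0.0667], "rz": -0.0231}, {"jaw": 0, "xyz": [-0.1505, -0.1589, -0.0667], "rz": -0.0231}]' 30; python3 -c "
from h import *
q=fix(0,-.040);plan(q[0],q[1],.0389,FA)"
```

```text
time_s: 20.03
eef_pos: [0.4366, 0.3176, 0.0791]
ee_rot: [0.679, 0.734, -0.0, -0.0]
ft_force: [1.4, 0.6, -1.4]
opening: 0.68
finger_force: 30.1
t 20.03 shift [0.0003 0.001  0.0402] turn -0.0 j6 0.33 tilt [-0.    -0.001 -1.   ]
```

```bash
python3 jog.py '[{"jaw": 0, "xyz": [0, 0, 0.0333]}, {"jaw": 0, "xyz": [0, 0, 0.048]}, {"jaw": 0, "xyz": [0, 0, 0.0533]}, {"jaw": 0, "xyz": [0, 0, 0.0547]}, {"jaw": 0, "xyz": [0, 0, 0.0547]}, {"jaw": 0, "xyz": [0, 0, 0.0547]}]' 30; python3 -c "
from h import *
q=fix(0,-.04);plan(q[0],q[1],.0389,FA)"
```

```text
time_s: 20.53
eef_pos: [0.4376, 0.3182, 0.0387]
ee_rot: [0.679, 0.734, -0.0, -0.0]
ft_force: [-4.1, -2.0, 7.3]
opening: 0.673
finger_force: 30.0
t 20.53 shift [-0.0002  0.     -0.0002] turn 0.0 j6 0.33 tilt [-0. -0. -1.]
```

Converted, -0.16 m is -0.2133, -0.15 m is -0.2.

```bash
python3 jog.py '[{"jaw": 0, "xyz": [0, 0, -0.0013]}, {"jaw": 0.8, "xyz": [0, 0, -0.0013]}, {"jaw": 0.8, "xyz": [0, 0, -0.0013]}, {"jaw": 0.8, "xyz": [0, 0, -0.0013]}, {"jaw": 0.8, "xyz": [0, 0, -0.0467]}, {"jaw": 0.8, "xyz": [0, 0, -0.0933]}, {"jaw": 0.8, "xyz": [0, 0, -0.1467]}, {"jaw": 0.8, "xyz": [0, 0, -0.2]}, {"jaw": 0.8, "xyz": [0.0267, 0, -0.2133]}, {"jaw": 0.8, "xyz": [0.0267, 0, -0.2133]}]' 30
python3 - <<'E'
from h import *
w=snap('wrist','w6'); s=snap('scene','s6')
for y in (-.04,-.011,.018,.047):
    q=fix(0,y); print(projw(w,[q[0],q[1],.021]).round(),projw(w,[*fix(.03,y-.013),.034]).round(),projw(w,[*fix(-.03,y+.013),.034]).round())
E
```

```text
time_s: 21.37
eef_pos: [0.4366, 0.34, 0.2019]
ee_rot: [0.679, 0.734, 0.004, 0.001]
ft_force: [0.1, -0.4, -0.3]
opening: 0.8
finger_force: 0.0
[257. 199.] [227. 191.] [285. 215.]
[257. 224.] [228. 218.] [284. 240.]
[257. 247.] [229. 242.] [283. 263.]
[257. 269.] [230. 265.] [282. 284.]
```

View pics/w6.png

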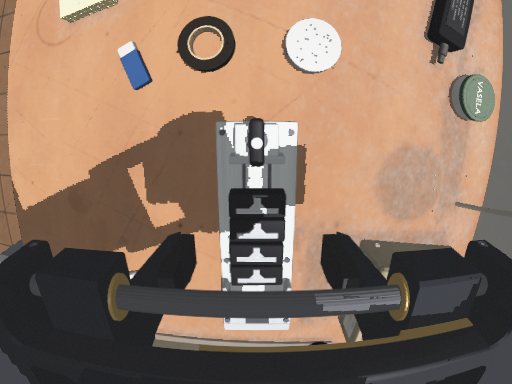

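All four stand in line on the plate, from (257,205) to (257,275), faces up, with the backstop back at (257,140). Now I position the fingers, slightly open, behind the last section.

Converted, 0.09 m is 0.12, 0.06 m is 0.08.

```bash
python3 -c "
from h import *
q=fix(0,-.068);plan(q[0],q[1],.11,FA)"
python3 jog.py '[{"jaw": 0.25, "xyz": [0.0067, 0, 0.04]}, {"jaw": 0.25, "xyz": [0.0067, 0, 0.08]}, {"jaw": 0.25, "xyz": [0.0067, 0, 0.12]}, {"jaw": 0.25, "xyz": [0.0067, 0, 0.12]}, {"jaw": 0.25, "xyz": [0.0067, 0, 0.12]}, {"jaw": 0.25, "xyz": [0.0067, 0, 0.12]}]'; python3 -c "
from h import *
q=fix(0,-.068);plan(q[0],q[1],.035,FA)"
```

```text
t 21.47 shift [0.0081 0.0008 0.0877] turn 0.001 j6 0.37 tilt [-0. -0. -1.]
time_s: 21.97
eef_pos: [0.4357, 0.3426, 0.109]
ee_rot: [0.679, 0.734, 0.0, 0.0]
ft_force: [-0.3, 0.6, 1.4]
opening: 0.372
finger_force: 0.0
t 21.97 shift [ 0.0033 -0.      0.074 ] turn -0.0 j6 0.38 tilt [ 0.  0. -1.]
```

Converted, 0.073 m is 0.0973, 0.068 m is 0.0907.

```bash
python3 jog.py '[{"jaw": 0.25, "xyz": [0.0044, 0, 0]}, {"jaw": 0.25, "xyz": [0.0044, 0, 0.0267]}, {"jaw": 0.25, "xyz": [0.0044, 0, 0.0533]}, {"jaw": 0.25, "xyz": [0.0044, 0, 0.0733]}, {"jaw": 0.25, "xyz": [0.0044, 0, 0.0907]}, {"jaw": 0.25, "xyz": [0.0044, 0, 0.0973]}, {"jaw": 0.25, "xyz": [0.0044, 0, 0.0973]}, {"jaw": 0.25, "xyz": [0.0044, 0, 0.0973]}]'; python3 -c "
from h import *
print(unfix(r.read_state()['eef_pos']));q=fix(0,-.001);plan(q[0],q[1],.035,FA)"
```

```text
time_s: 22.63
eef_pos: [0.4355, 0.3464, 0.0363]
ee_rot: [0.679, 0.734, 0.001, 0.0]
ft_force: [0.3, 0.6, -0.2]
opening: 0.251
finger_force: 0.0
[-4.95301941e-05 -6.84995942e-02]
t 22.63 shift [-0.0675 -0.0001  0.0013] turn 0.0 j6 0.38 tilt [ 0.001  0.002 -1.   ]
```

Converted, -0.05 m is -0.0667, -0.045 m is -0.06.

```bash
python3 jog.py '[{"jaw": 0.25, "xyz": [-0.0067, 0, 0]}, {"jaw": 0.25, "xyz": [-0.0133, 0, 0]}, {"jaw": 0.25, "xyz": [-0.02, 0, 0]}, {"jaw": 0.25, "xyz": [-0.0267, 0, 0]}, {"jaw": 0.25, "xyz": [-0.0333, 0, 0]}, {"jaw": 0.25, "xyz": [-0.04, 0, 0]}, {"jaw": 0.25, "xyz": [-0.0467, 0, 0]}, {"jaw": 0.25, "xyz": [-0.0533, 0, 0]}, {"jaw": 0.25, "xyz": [-0.06, 0, 0]}, {"jaw": 0.25, "xyz": [-0.0667, 0, 0]}, {"jaw": 0.25, "xyz": [-0.0667, 0, 0]}, {"jaw": 0.25, "xyz": [-0.0667, 0, 0]}]'; python3 -c "
from h import *
print(unfix(r.read_state()['eef_pos']))"
```

```text
time_s: 23.63
eef_pos: [0.4392, 0.2958, 0.0358]
ee_rot: [0.68, 0.734, 0.0, 0.0]
ft_force: [0.0, 1.2, 0.7]
opening: 0.249
finger_force: 0.4
[ 0.00013326 -0.01780318]
```

Converted, -0.014 m is -0.0187, -0.013 m is -0.0173.

```bash
python3 jog.py '[{"jaw": 0.25, "xyz": [-0.004, 0, 0]}, {"jaw": 0.25, "xyz": [-0.008, 0, 0]}, {"jaw": 0.25, "xyz": [-0.012, 0, 0]}, {"jaw": 0.25, "xyz": [-0.0147, 0, 0]}, {"jaw": 0.25, "xyz": [-0.0173, 0, 0]}, {"jaw": 0.25, "xyz": [-0.0187, 0, 0]}, {"jaw": 0.25, "xyz": [-0.0187, 0, 0]}]'; python3 -c "
from h import *
print(unfix(r.read_state()['eef_pos']))"; python3 jog.py '[{"jaw": 0.25, "xyz": [-0.002, 0, 0]}, {"jaw": 0.25, "xyz": [-0.004, 0, 0]}, {"jaw": 0.25, "xyz": [-0.004, 0, 0]}]';  python3 -c "
from h import *
print(unfix(r.read_state()['eef_pos']))"
```

```text
time_s: 24.22
eef_pos: [0.4402, 0.2826, 0.0357]
ee_rot: [0.679, 0.734, 0.001, -0.0]
ft_force: [0.2, 6.6, 3.7]
opening: 0.25
finger_force: 2.5
[ 0.00017223 -0.00452807]
time_s: 24.47
eef_pos: [0.4404, 0.2799, 0.0357]
ee_rot: [0.679, 0.734, 0.001, -0.0]
ft_force: [-0.0, 6.7, 4.2]
opening: 0.248
finger_force: 3.6
[ 0.00017443 -0.00178116]
```

Converted, -0.002 m is -0.0027, -0.001 m is -0.0013.

```bash
for i in 1 2; do python3 jog.py '[{"jaw": 0.25, "xyz": [-0.0013, 0, 0]}, {"jaw": 0.25, "xyz": [-0.0027, 0, 0]}, {"jaw": 0.25, "xyz": [-0.0027, 0, 0]}, {"jaw": 0.25, "xyz": [-0.0027, 0, 0]}]'|grep -E 'eef_pos|ft';  python3 -c "
from h import *
print(unfix(r.read_state()['eef_pos']))"; done
```

```text
eef_pos: [0.4405, 0.2797, 0.0358]
ft_force: [-2.0, 20.4, 1.9]
[ 8.69079873e-05 -1.58765981e-03]
eef_pos: [0.4405, 0.2795, 0.0359]
ft_force: [-4.0, 34.9, 0.4]
[ 6.37993299e-05 -1.40462900e-03]
```

The force rose from 6.7 to 35 N with no travel, at the expected place (−1.4 mm against −1 mm). The row is at the stop. I back off, rise and look.

Converted, -0.14 m is -0.1867, -0.11 m is -0.1467.

```bash
python3 jog.py '[{"jaw": 0.25, "xyz": [0.0053, 0, 0]}, {"jaw": 0.25, "xyz": [0.0107, 0, 0]}, {"jaw": 0.25, "xyz": [0.0187, 0, 0]}, {"jaw": 0.25, "xyz": [0.0187, 0, -0.04]}, {"jaw": 0.25, "xyz": [0.0187, 0, -0.0933]}, {"jaw": 0.25, "xyz": [0.0533, 0, -0.1467]}, {"jaw": 0.25, "xyz": [0.0933, 0, -0.1867]}, {"jaw": 0.25, "xyz": [0.0933, 0, -0.1867]}, {"jaw": 0.25, "xyz": [0.0933, 0, -0.1867]}]'
python3 - <<'E'
from h import *
w=snap('wrist','w7'); t=snap('top','t7')
a=cv2.resize(w['img'][90:330,180:340],None,fx=2.4,fy=2.4,interpolation=cv2.INTER_CUBIC); b=cv2.resize(load('top0')['img']*0+t['img'],None,fx=1,fy=1)[150:246,200:340]
b=cv2.resize(b,(400,274)); o=np.zeros((576,800,3),np.uint8); o[:a.shape[0],:a.shape[1]]=a; o[:274,400:]=b; 
sc=snap('scene','s7'); c=cv2.resize(sc['img'][170:285,190:340],(390,299),interpolation=cv2.INTER_CUBIC); o[275:574,400:790]=c
cv2.imwrite('pics/m7.png',o)
q=fix(0,-.107);plan(q[0],q[1],.0588,FA)
E
```

```text
time_s: 25.88
eef_pos: [0.4352, 0.3463, 0.1769]
ee_rot: [0.679, 0.734, 0.002, 0.001]
ft_force: [0.0, 0.7, -0.8]
opening: 0.249
finger_force: 0.0
t 26.03 shift [0.041  0.0015 0.1146] turn -0.0 j6 0.38 tilt [-0.002 -0.003 -1.   ]
```

View pics/m7.png

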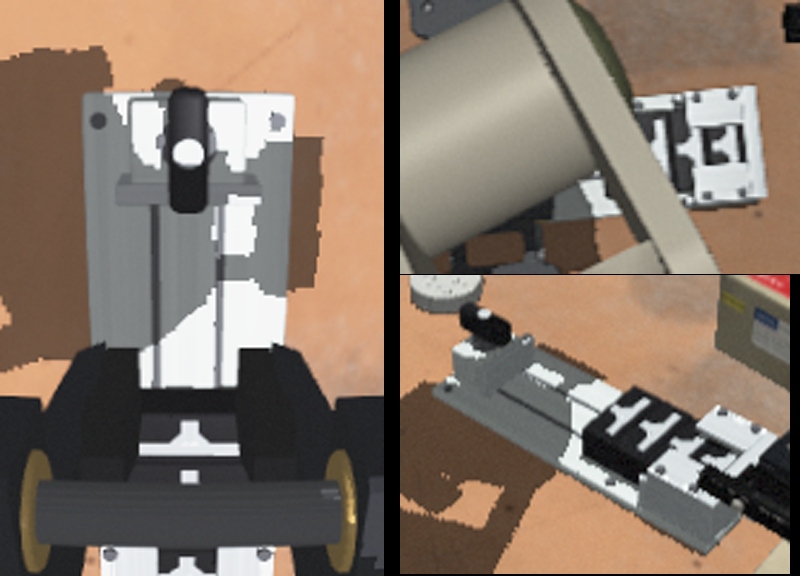

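The composite shows the row closed up under the bridge with no gaps (scene crop, 590–720, 390–470), and the backstop still back. Next is the knob.

```bash
python3 jog.py '[{"jaw": 0.6, "xyz": [0.0267, 0.0013, 0]}, {"jaw": 0.6, "xyz": [0.0547, 0.0013, 0]}, {"jaw": 0.6, "xyz": [0.0547, 0.0007, 0.04]}, {"jaw": 0.6, "xyz": [0.0547, 0.0007, 0.0933]}, {"jaw": 0.6, "xyz": [0.0547, 0.0007, 0.1333]}, {"jaw": 0.6, "xyz": [0.0547, 0.0007, 0.152]}, {"jaw": 0.6, "xyz": [0.0547, 0.0007, 0.152]}, {"jaw": 0.6, "xyz": [0.0547, 0.0007, 0.152]}]'
python3 - <<'E'
from h import *
q=fix(0,-.107);plan(q[0],q[1],.0588,FA)
E
```

```text
time_s: 26.7
eef_pos: [0.4322, 0.385, 0.0601]
ee_rot: [0.68, 0.733, -0.002, -0.0]
ft_force: [0.2, -0.3, 0.2]
opening: 0.6
finger_force: 0.0
t 26.7 shift [-0.0002  0.0003  0.0013] turn -0.001 j6 0.45 tilt [-0.002 -0.003 -1.   ]
```

Converted, 0.001 m is 0.0013.

```bash
python3 jog.py '[{"jaw": 0, "xyz": [0, 0, 0.0013]}, {"jaw": 0, "xyz": [0, 0, 0.0013]}, {"jaw": 0, "xyz": [0, 0, 0.0013]}, {"jaw": 0, "xyz": [0, 0, 0.0013]}, {"jaw": 0, "xyz": [0, 0, 0.0013]}, {"jaw": 0, "xyz": [0, 0, 0.0013]}, {"jaw": 0, "xyz": [0, 0, 0.0013]}, {"jaw": 0, "xyz": [0, 0, 0.0013]}, {"jaw": 0, "xyz": [0, 0, 0.0013]}, {"jaw": 0, "xyz": [0, 0, 0.0013]}]' 50; python3 jog.py '[{"jaw": 0, "xyz": [-0.0133, 0, 0]}, {"jaw": 0, "xyz": [-0.0267, 0, 0]}, {"jaw": 0, "xyz": [-0.04, 0, 0]}, {"jaw": 0, "xyz": [-0.0533, 0, 0]}, {"jaw": 0, "xyz": [-0.0667, 0, 0]}, {"jaw": 0, "xyz": [-0.08, 0, 0]}, {"jaw": 0, "xyz": [-0.0933, 0, 0]}, {"jaw": 0, "xyz": [-0.1067, 0, 0]}, {"jaw": 0, "xyz": [-0.112, 0, 0]}, {"jaw": 0, "xyz": [-0.1147, 0, 0]}, {"jaw": 0, "xyz": [-0.116, 0, 0]}, {"jaw": 0, "xyz": [-0.116, 0, 0]}]' 50;  python3 -c "
from h import *
print(unfix(r.read_state()['eef_pos']))"
```

```text
time_s: 27.53
eef_pos: [0.4326, 0.3861, 0.0606]
ee_rot: [0.679, 0.734, 0.0, 0.0]
ft_force: [-1.1, -0.8, 5.8]
opening: 0.179
finger_force: 50.0
time_s: 28.53
eef_pos: [0.4392, 0.2988, 0.0606]
ee_rot: [0.68, 0.734, 0.0, 0.0]
ft_force: [-0.9, -0.0, 6.0]
opening: 0.178
finger_force: 50.0
[-9.67958797e-05 -2.07704483e-02]
```

Converted, -0.002 m is -0.0027, -0.001 m is -0.0013.

```bash
for i in 1 2 3; do python3 jog.py '[{"jaw": 0, "xyz": [-0.0013, 0, 0]}, {"jaw": 0, "xyz": [-0.0027, 0, 0]}, {"jaw": 0, "xyz": [-0.0027, 0, 0]}, {"jaw": 0, "xyz": [-0.0027, 0, 0]}]' 50|grep -E 'eef_pos|ft';  python3 -c "
from h import *
print(unfix(r.read_state()['eef_pos']))"; done
```

```text
eef_pos: [0.4393, 0.2971, 0.0606]
ft_force: [-1.2, 1.5, 5.0]
[-0.00010014 -0.01904366]
eef_pos: [0.4395, 0.2952, 0.0606]
ft_force: [-0.6, 1.5, 6.3]
[-8.32180602e-05 -1.71836545e-02]
eef_pos: [0.4395, 0.2948, 0.0607]
ft_force: [-2.5, 13.7, 4.5]
[-0.00010222 -0.01675085]
```

Converted, 1.3 rad is 0.2069.

```bash
python3 jog.py '[{"jaw": 0, "rz": 0.0191}, {"jaw": 0, "rz": 0.0382}, {"jaw": 0, "rz": 0.0573}, {"jaw": 0, "rz": 0.0764}, {"jaw": 0, "rz": 0.0955}, {"jaw": 0, "rz": 0.1146}, {"jaw": 0, "rz": 0.1337}, {"jaw": 0, "rz": 0.1528}, {"jaw": 0, "rz": 0.1719}, {"jaw": 0, "rz": 0.191}, {"jaw": 0, "rz": 0.2069}, {"jaw": 0, "rz": 0.2117}, {"jaw": 0, "rz": 0.2117}, {"jaw": 0, "rz": 0.2117}]' 60;  python3 -c "
from h import *
s=r.read_state();print(unfix(s['eef_pos']),s['wrist_torque']);plan(.4395,.2948,.06,FA-1.3)"
```

```text
time_s: 30.7
eef_pos: [0.4412, 0.2938, 0.0608]
ee_rot: [0.987, 0.158, 0.002, -0.001]
ft_force: [3.9, 5.1, 1.2]
opening: 0.17
finger_force: 60.0
[-0.00169165 -0.01557309] [ 0.81299954 -0.59641536  0.02958896]
t 30.7 shift [-0.0013 -0.0015  0.0008] turn -0.03 j6 1.62 tilt [ 0.005 -0.001 -1.   ]
```

Converted, -0.15 m is -0.2, -0.03 m is -0.04.

```bash
python3 jog.py '[{"jaw": 0.3}, {"jaw": 0.6}, {"jaw": 0.6}, {"jaw": 0.6}, {"jaw": 0.6, "xyz": [0, 0, -0.04]}, {"jaw": 0.6, "xyz": [0, 0, -0.0933]}, {"jaw": 0.6, "xyz": [0, 0, -0.1467]}, {"jaw": 0.6, "xyz": [0, 0, -0.2]}, {"jaw": 0.6, "xyz": [0, 0, -0.2]}, {"jaw": 0.6, "xyz": [0, 0, -0.2]}]'
python3 - <<'E'
from h import *
w=snap('wrist','w8'); sc=snap('scene','s8')
a=cv2.resize(w['img'][60:300,120:400],(400,343),interpolation=cv2.INTER_CUBIC); o=np.zeros((560,800,3),np.uint8); o[:343,:400]=a
o[:299,405:795]=cv2.resize(sc['img'][170:285,190:340],(390,299),interpolation=cv2.INTER_CUBIC); cv2.imwrite('pics/m8.png',o)
E
```

```text
time_s: 31.53
eef_pos: [0.4398, 0.2933, 0.2118]
ee_rot: [0.987, 0.158, 0.002, -0.0]
ft_force: [0.1, 0.5, -1.4]
opening: 0.602
finger_force: 0.0
```

View pics/m8.png

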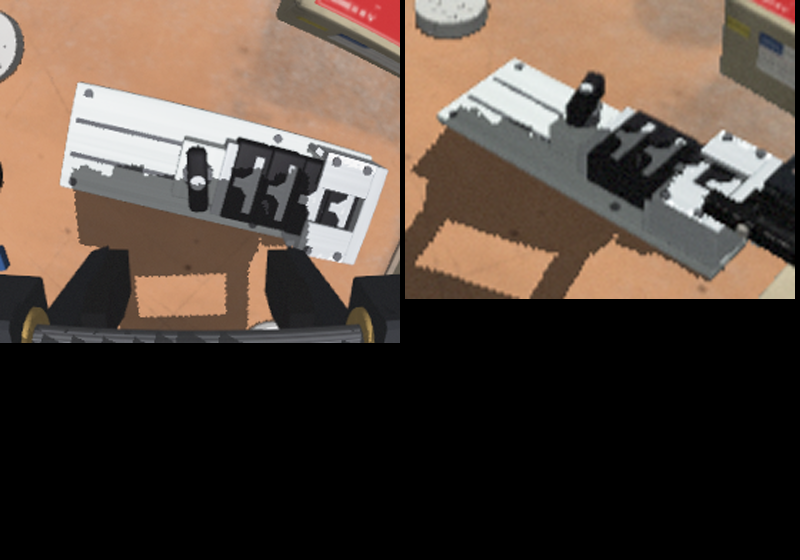

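The knob is turned across at (197,180) in the left crop, and the jaw looks close against the last section at (232,170). I'll measure the angle and zoom in on the joint.

Run:
```python
from h import *
w=load('w8')
def oz(uv,z): d=rayw(w,uv); p=w['position']; return p+d*(z-p[2])/d[2]
f=lambda a:np.array(a)*.7+[120,60]
a,b=oz(f((196,150)),.06),oz(f((199,210)),.06); v=a-b; print('knob',np.pi/2-(np.arctan2(v[1],v[0])-FA),unfix((a+b)/2)*1000)
o=cv2.resize(w['img'][140:235,230:330],(600,570),interpolation=cv2.INTER_CUBIC); cv2.imwrite('pics/z8.png',o)
```

```text
knob 1.2810901992897565 [ -0.80232029 -14.78664762]
```

View pics/z8.png

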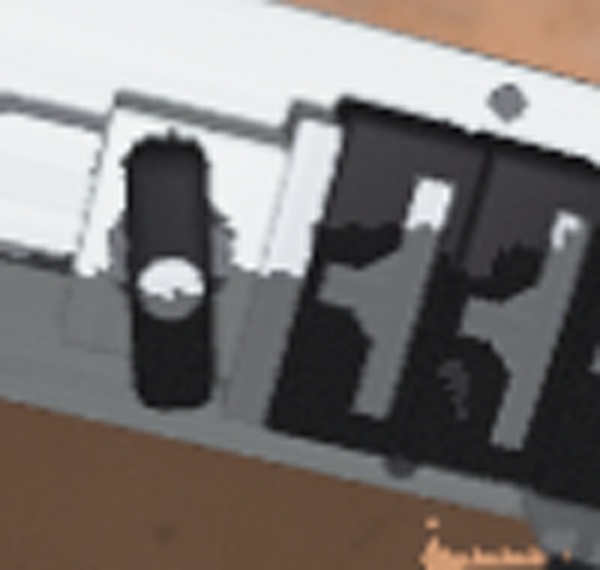

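The jaw face sits directly against the last section with no gap, and the bar is at about 1.28 rad, which is locked. Handing in.

```bash
python3 -c "
from workcell import r, workorder, snapshot
print(workorder.sign_off())"
```

```text
the job is handed in; nothing more can be done
None
```

The job is handed in: all four sections are under the bridge against the end stop with no gaps, and the backstop is up against the last one with its knob locked at about 1.28 rad (read from the camera; I didn't test the lock by force).

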